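# Clear the strip saw's catch tray into the tote and put its cover on

## Task

Two finished marble strips have come out of the saw into its catch tray: slide them along the tray, without lifting them, out over its open edge and into the tote, and leave the broken stub in the tray. Then put the cover on the tote: tip its edge in under the tote's overhanging lip and lay it down flat in its seat. Let go of everything and leave the other things on the bench as they are.

Things in the scene. Friction and masses are not known exactly. Their poses are not given: they have to be found in the camera images.
- machine: Bench strip saw (grey base, yellow hood, about 440 x 440 x 300 mm), fixed, with a steel catch tray in front of its mouth. Origin: on the table under the middle of the tray's open edge; y points out over that edge towards the tote. At the -y end of the tray a visor at y -350 mm (z 120 mm) and the hood (y -395 mm, 225 mm high) rise over the mouth.
- tray_edge (a point): Middle of the tray's open edge, at floor level, 32 mm above the table; axes as the machine's. The flat tray floor lies at y from 0 to -340 mm, x from -100 to 100 mm, between side walls 28 mm high above it; nothing stands along the open edge.
- tote: Grey open-front tote, fixed, 216 (x) by 177 mm (y), at the tray's edge (gap 2 to 6 mm), square to the machine within 0.01 rad, +y away from the tray. Origin on the table under its middle. Rubber-lined floor at z 10 mm, x -95 to 95, y -82 to 74 mm. Front wall (y -88 to -82 mm) only 30 mm high, 2 mm below the tray floor, but for corner stops (|x| over 93 mm) 52 mm high.
- tote_pocket (a point): Middle of the cover's seat, level with its ledges, 46 mm above the table; axes as the tote's. Ledges run along both sides and the far end. The seat is 206 (x) by 165 mm (y -82.5 to 82.5); side rims and front corner stops rise 6 mm above it. Along the whole far end (+y) a lip overhangs the seat by 14 mm (from y 68.5 mm), its underside 14 mm and its top 19 mm above the ledges.
- cover_grip (a point): Centre of the handle of the tote's cover: plywood board 199 (x) by 160 (y) by 6 mm with a wooden batten 110 mm long (x), 18 mm wide (y), 32 mm high standing in its middle; 0.25 to 0.4 kg. The point is half-way up the batten, 22 mm above the board's underside; z is normal to the board. It starts flat on the table, turned up to 0.6 rad. Either way round fits.
- strip_a_mid (a point): Centre of a finished marble strip, a full rectangular bar 40 (x) by 110 (y, its length) by 15 mm, 0.12 to 0.25 kg, flat in the tray with its length nearly along the machine's y axis. The two strips and the stub lie side by side in three lanes 60 mm apart, in any order.
- strip_b_mid (a point): Centre of the other finished marble strip, same size and shape.
- stub_mid (a point): Middle of a broken waste stub of the same marble, 15 mm high, about 65 mm long and 40 mm wide with a ragged, narrower broken end, lying in one of the lanes of the tray. It stays in the tray.
- disc: Bystander: black backing pad, 92 mm across, 28 mm high, on the table. Origin under its centre.
- rubbing_block: Bystander: wooden rubbing block 50 x 100 x 35 mm on the table, just beyond the tote. Origin under its centre.
Mind the look-alikes: they are no part of the job. What is shaped like the part that bears strip_b_mid but brown or turquoise is not meant.

How it is judged (in metres and radians):
On the way:
1. both finished strips lie wholly inside the tote, the stub still in the tray (x of strip_a_mid in the frame of tote between -0.095 and 0.095 m and y of strip_a_mid in the frame of tote between -0.036 and 0.07 m and height (world z) of each of strip_a_mid, strip_b_mid below 0.035 m and x of strip_b_mid in the frame of tote between -0.095 and 0.095 m and y of strip_b_mid in the frame of tote between -0.036 and 0.07 m and y of stub_mid in the frame of machine between -0.34 and -0.02 m and x of stub_mid in the frame of machine between -0.1 and 0.1 m and height (world z) of stub_mid below 0.06 m), for 0.2 s.
At the end, for the whole second after the job is handed in: Both strips wholly inside the tote (centre 46 mm or more in from the front wall, below 35 mm), stub still in the tray, cover at rest in its seat under the lip: flat (0.025 rad), down on the ledges (2.5 mm), centred (6 mm) and square (0.06 rad) (all of step 1 and x of cover_grip in the frame of tote between -0.006 and 0.006 m and y of cover_grip in the frame of tote between -0.006 and 0.006 m and height (world z) of cover_grip between 0.0655 and 0.0705 m and angle between cover_grip's own z axis and vertical below 0.025 rad and angle between the x axis of cover_grip and the x axis of tote, either way round below 0.06 rad and linear speed of cover below 0.02 m/s); the robot touches nothing.
It fails at once if a strip is lifted (its centre more than 50 mm above the tray floor) (height (world z) of any of strip_a_mid, strip_b_mid above 0.082 m).
It fails at once if another thing on the bench is moved more than 30 mm (distance of any of disc, rubbing_block from where it was at the start of the episode above 0.03 m).
It also fails if it takes over 58 s, if anything falls off the work surface, if the arm or the gripper's body presses on something with over 40 N, if the wrist force passes 120 N, or if a joint passes its speed limit or range.

## Robot

A 6-joint arm with a two-finger parallel gripper is mounted at the origin on the work surface. World frame = base frame: x ahead of the robot, y to its left, z up, the work surface at z = 0. Lengths are in mm, angles in rad, forces in N, time in s.
With the tool pointing down it reaches from about 350 to 775 mm from the base axis. Payload 7.3 kg.
Tool frame: the origin (TCP) lies midway between the tips of the shut fingers; the grasp point (between the pads) lies 19 mm behind it; z points along the fingers, y is the direction in which the jaws open and shut (so a half turn about z gives the same grasp; the last joint's range is limited). The gripper opens to 92 mm and grips with 3 to 60 N. Pads are 19 mm wide; open, the fingers measure 130 mm over their backs; the gripper's body (75 mm by 190 mm) begins 47 mm behind the grasp point.
Start: joints at [1.074, 0.342, 1.524, -0, 1.275, -0.146], TCP at [180.402, 493.052, 226.741] pointing down, gripper open.
Joint ranges: [-2.53, 2.53], [-0.77, 2.02], [0.04, 2.7], [-1, 4.14], [0.28, 2.66], [-3.11, 3.11]. Speed limits (rad/s): [2.57, 2.57, 3.14, 3.14, 3.14, 3.14].

## Interface

Orientations are given as [roll, pitch, yaw] about the fixed x, y, z axes, in that order (R = Rz(yaw) Ry(pitch) Rx(roll)).
In Python, from plant import sensors, imaging, ticket gives the robot as it stands. The module is installed in compiled form; this text tells all that it offers.
- The arm moves only by the tool arm_command, never from a script. Its argument "increments" is one flat list of numbers, 5 for each row, row after row: the closure, from 0 (fully open) to 1 (shut), then the shift along the tool's x, y, z in mm, then the turn about the tool's z in degrees. In form: [hand, dx, dy, dz, spin, hand, dx, dy, dz, spin, ...]. A call has 1 to 20 rows; each row is the pose to reach, as a shift and turn from the pose commanded when the call began, along the tool's axes at that moment; what a row does not reach only later rows make up. A row lasts 1/8 s, in which the tool goes at most 62.5 mm and 10.7 degrees, less where a joint would pass 70% of its speed; a pose out of reach is approached as far as the arm can. A call with a gripper value outside its range is refused whole. The fingers move at their own pace and stop on an object; the grip force is fixed at half the most. Time passes only in rows, so rows that repeat a pose let the fingers close. It gives the time, the measured TCP pose, the force and the opening at its end, in the units of the state.
- sensors.get_obs(): the state, without advancing time (a new reading comes with each control period).
- imaging.capture(name): name is "scene" or "top"; returns the picture (480x640x3 uint8, blue, green, red); there is no depth.
- imaging.calibration(name): a dict with "fx", "fy", "cx", "cy" (pixels), "world_to_cam" (4x4, takes a point from world to camera coordinates). Camera axes: x right, y down, z forward; pixel columns grow to the right and rows downward; lengths in mm; the calibration is good to about 2 mm. A picture is of the moment at which its call begins. calibration takes no time and is no camera call.
- ticket.close_job(): hands the job in, once; it reports no verdict.
The state is a dict: "time": time; "joint_positions": joint angles; "dq": joint speeds; "tau": joint torques, N m; "tool_pos": TCP position; "tcp_rot": TCP orientation; "contact_force": force on the tool from outside, world axes, zero at the start; "moment": the same for the moment, N m; "grip_width": finger opening in mm.
Only numpy, scipy, OpenCV 4.12 (cv2) and the standard library are available. Lean on these libraries where they do the work, as an engineer would, in place of code of your own. Each camera call takes 0.05 s, during which the arm holds its last target. There are 200 camera calls.

## Working session

There is one attempt and no reset: what is moved stays moved. The work goes in short steps, Python scripts to look and compute and a tool call to move; the robot and the scene stay as the last step left them, time stands still between calls to the robot, and variables do not carry over. Pictures are saved under pics/ and viewed, about 8 in all and at most 12, crops included, and the job is handed in when it is done.

Besides the shell and the picture viewer there is one more tool, called after "Request:" as name(argument=value, ...), one argument or row to a line, values as JSON. arm_command: Moves the arm, as the interface text tells. Its arguments: {"type":"object","properties":{"increments":{"type":"array","items":{"type":"number"}}},"required":["increments"]}

```bash
mkdir -p pics
python3 - <<'E'
from plant import sensors, imaging
import cv2,numpy as np
print(sensors.get_obs())
for n in("scene","top"):
    im=imaging.capture(n);cv2.imwrite(f"pics/{n}0.png",im)
    c=imaging.calibration(n);print(n,c["fx"],c["cx"],c["cy"]);print(np.round(c["world_to_cam"],3).tolist())
E
```

```text
{'time': 0.0, 'joint_positions': array([ 1.07401025e+00,  3.42714936e-01,  1.52500614e+00, -1.80952868e-05,
        1.27541807e+00, -1.46042770e-01]), 'dq': array([-1.96703824e-04,  5.40166079e-04, -5.45151517e-05, -1.33342908e-03,
       -4.42475423e-04, -2.72702485e-04]), 'tau': array([ 1.24086666e-03, -4.31243598e+01, -2.44222087e+01,  7.16754911e-02,
        5.60031622e-02, -1.50385613e-04]), 'tool_pos': array([180.19606424, 492.67095831, 226.05281075]), 'tcp_rot': array([-3.14006010e+00, -2.07933162e-04,  2.79085447e+00]), 'contact_force': array([ 0.0620014 , -0.09682895,  0.10963952]), 'moment': array([ 0.05181664, -0.0205957 , -0.0393107 ]), 'grip_width': 92.18591878329961}
scene 534.0293766000602 321.448521788492 239.52471445123834
[[0.596, 0.802, -0.021, -300.402], [0.496, -0.389, -0.777, -182.689], [-0.631, 0.453, -0.629, 1442.282], [0.0, 0.0, 0.0, 1.0]]
top 569.7107637823495 321.2008370953293 250.4888487020166
[[0.028, -1.0, -0.006, 41.068], [-0.984, -0.027, -0.174, 499.903], [0.174, 0.01, -0.985, 1330.781], [0.0, 0.0, 0.0, 1.0]]
```

View pics/top0.png

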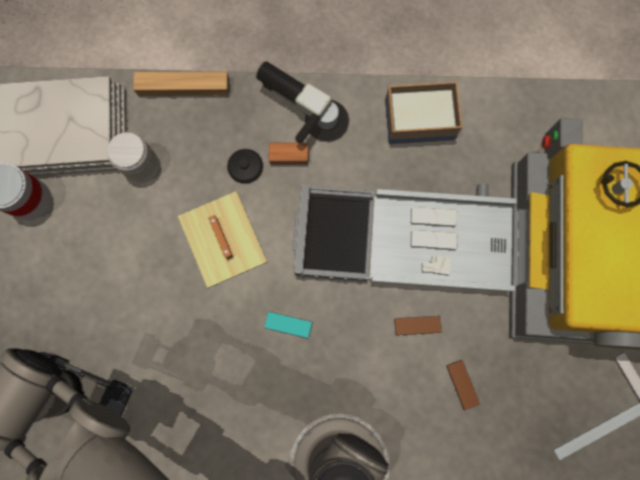

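View pics/scene0.png

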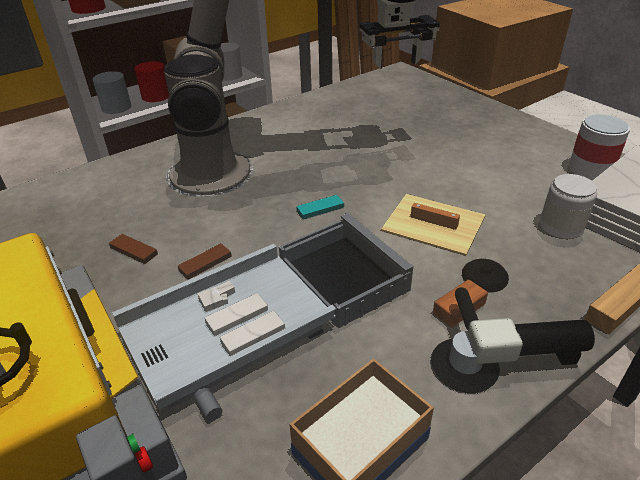

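The overview shows three white pieces in the tray (top view): bars at (433,217) and (434,240), and a ragged piece at (436,264). The tote is at (337,233) and the cover at (222,240). The brown bars (417,325) and (462,385) and the turquoise bar (288,325) are look-alikes on the table. I'll enlarge to confirm.

```bash
cat > h.py <<'E'
import numpy as np,cv2
from plant import sensors, imaging
def world(n,u,v,z):
    c=imaging.calibration(n);T=np.array(c["world_to_cam"]);R=T[:3,:3];t=T[:3,3]
    d=R.T@np.array([(u-c["cx"])/c["fx"],(v-c["cy"])/c["fy"],1]);o=-R.T@t
    return o+d*(z-o[2])/d[2]
def pix(n,p):
    c=imaging.calibration(n);q=np.array(c["world_to_cam"])@np.append(p,1)
    return np.array([c["fx"]*q[0]/q[2]+c["cx"],c["fy"]*q[1]/q[2]+c["cy"]])
def crop(n,u0,v0,u1,v1,k,name):
    im=imaging.capture(n)[v0:v1,u0:u1]
    cv2.imwrite("pics/"+name,cv2.resize(im,None,fx=k,fy=k,interpolation=cv2.INTER_CUBIC))
E
python3 - <<'E'
from h import *
im=cv2.imread("pics/top0.png")
a=im[180:300,285:525];b=im[180:300,165:285]
a=cv2.resize(a,None,fx=3.2,fy=3.2,interpolation=2)
cv2.imwrite("pics/c1.png",cv2.resize(im[175:300,285:525],None,fx=3.3,fy=3.3,interpolation=2))
cv2.imwrite("pics/c2.png",cv2.resize(im[175:300,165:315],None,fx=4,fy=4,interpolation=2))
E
```

```text
(no output)
```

View pics/c1.png

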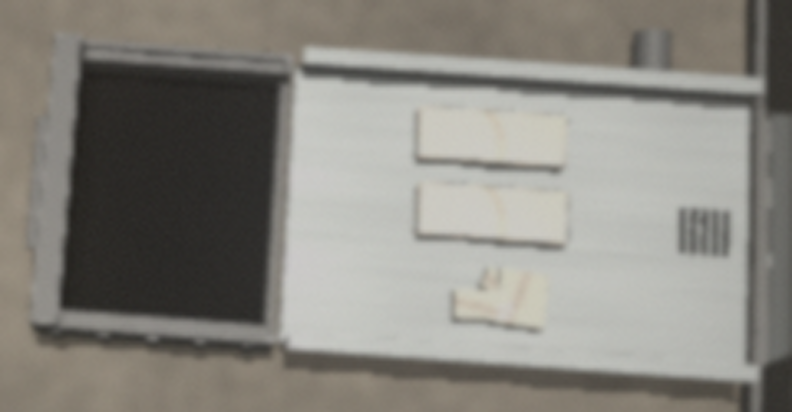

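View pics/c2.png

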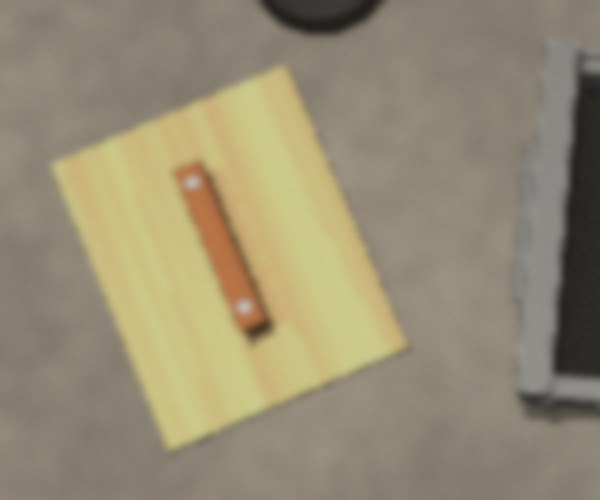

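Crop 1 shows two full rectangular marble bars (strips) at crop (490,138) and (490,213). The ragged, shorter stub is in the third lane at (500,298), so the upper two bars are the ones meant. Crop 2 shows the cover with corners at (53,163), (285,66), (408,347), (168,450).

Run:
```python
from h import *
def A(p,k,o,z): return world("top",o[0]+p[0]/k,o[1]+p[1]/k,z)
o1=(285,175);o2=(165,175)
def S(name,pts,k,o,z):
    w=np.array([A(p,k,o,z)[:2] for p in pts]);print(name,w.round(1).tolist(),'mean',w.mean(0).round(1))
    d=np.diff(np.vstack([w,w[:1]]),axis=0);print('  len',np.linalg.norm(d,axis=1).round(1),'ang',np.arctan2(d[:,1],d[:,0]).round(3))
S('s1',[(417,108),(565,115),(563,168),(416,161)],3.3,o1,47)
S('s2',[(417,183),(566,190),(564,243),(415,236)],3.3,o1,47)
S('stub',[(545,271),(545,328),(452,320),(452,290)],3.3,o1,47)
S('traywalls top outer',[(303,47),(762,80),(758,381),(285,362)],3.3,o1,60)
S('tote lip',[(57,37),(84,37),(60,325),(33,325)],3.3,o1,65)
S('tote rim right end',[(290,58),(275,340)],3.3,o1,52)
S('tote front wall top edges',[(283,80),(270,322),(292,80),(281,330)],3.3,o1,30)
S('cover',[(53,163),(285,66),(408,347),(168,450)],4,o2,6)
S('batten',[(172,168),(202,160),(272,322),(242,336)],4,o2,38)
S('disc',[(322-0,-10)],4,o2,28)
for q in [(245,166,28),(289,153,35)]: print(world("top",*q).round())
```

```text
s1 [[609.8, -162.0], [607.4, -271.1], [567.3, -269.1], [569.7, -161.3]] mean [ 588.6 -215.9]
  len [109.1  40.1 107.8  40.1] ang [-1.593  3.092  1.549 -0.018]
s2 [[553.2, -162.0], [550.9, -271.1], [511.3, -269.1], [513.6, -160.6]] mean [ 532.3 -215.7]
  len [109.1  39.6 108.5  39.6] ang [-1.592  3.092  1.55  -0.036]
stub [[490.3, -255.0], [448.5, -254.5], [452.5, -187.4], [474.4, -187.4]] mean [ 466.4 -221.1]
  len [41.8 67.3 22.  69.4] ang [ 3.130e+00  1.511e+00 -3.000e-03 -1.341e+00]
traywalls top outer [[650.5, -76.2], [634.3, -412.6], [412.7, -402.8], [417.1, -65.9]] mean [ 528.6 -239.4]
  len [336.8 221.8 336.9 233.6] ang [-1.619  3.097  1.558 -0.044]
tote lip [[651.8, 104.9], [652.4, 85.1], [438.6, 95.5], [438.1, 114.9]] mean [545.2 100.1]
  len [ 19.8 214.   19.3 213.9] ang [-1.544  3.093  1.598 -0.046]
tote rim right end [[644.1, -67.4], [433.7, -59.1]] mean [538.9 -63.3]
  len [210.6 210.6] ang [ 3.103 -0.039]
tote front wall top edges [[633.2, -64.1], [449.8, -56.9], [633.4, -70.8], [444.1, -65.1]] mean [540.1 -64.2]
  len [183.6 184.1 189.4 189.1] ang [ 3.103 -0.076  3.111  0.005]
cover [[584.2, 416.6], [651.0, 274.3], [473.4, 188.4], [405.5, 332.9]] mean [528.5 303.1]
  len [157.2 197.2 159.7 197.3] ang [-1.132 -2.691  2.01   0.438]
batten [[575.5, 334.7], [581.0, 316.6], [481.5, 268.1], [472.5, 285.8]] mean [527.6 301.3]
  len [ 18.9 110.7  19.9 114. ] ang [-1.275 -2.688  2.045  0.443]
disc [[694.6, 250.1]] mean [694.6 250.1]
  len [0.] ang [0.]
[711. 252.  28.]
[746. 143.  35.]
```

```bash
cat >> h.py <<'E'
def delta(*targets):
    from scipy.spatial.transform import Rotation as Ro
    o=sensors.get_obs();R=Ro.from_euler('xyz',o["tcp_rot"]).as_matrix()
    print("now",o["time"],o["tool_pos"].round(1),o["tcp_rot"].round(4),o["grip_width"].round(1),o["contact_force"].round(1))
    for t in targets:
        s=(o["tcp_rot"][2]-t[3]+np.pi)%(2*np.pi)-np.pi
        print(t,"->",(R.T@(np.array(t[:3])-o["tool_pos"])).round(1),"spin",np.degrees(s).round(2))
E
python3 -c "
from h import *
delta((480,300,226,2.2),(557,-291,190,1.525))"
```

```text
Traceback (most recent call last):
  File "h.py", line 16, in delta
    print("now",o["time"],o["tool_pos"].round(1),o["tcp_rot"].round(4),o["grip_width"].round(1),o["contact_force"].round(1))
                                                                       ^^^^^^^^^^^^^^^^^^^^^
AttributeError: 'float' object has no attribute 'round'
```

```bash
sed -i 's/o\["grip_width"\].round(1)/round(o["grip_width"],1)/' h.py
python3 -c "
from h import *
delta((480,300,226,2.2),(557,-291,190,1.525))"
```

```text
now 0.1 [180.2 492.7 226.1] [-3.1402e+00 -2.0000e-04  2.7908e+00] 91.8 [-0.9 -0.2  0.1]
(480, 300, 226, 2.2) -> [-3.477e+02 -7.790e+01  2.000e-01] spin 33.85
(557, -291, 190, 1.525) -> [-623.2 -606.4   36.8] spin 72.52
```

Request:
arm_command(
  increments=[0.55, -348, -78, 0, 34, 0.55, -348, -78, 0, 34, 0.55, -348, -78, 0, 34, 0.55, -348, -78, 0, 34, 0.55, -348, -78, 0, 34, 0.55, -348, -78, 0, 34, 0.55, -348, -78, 0, 34, 0.55, -623, -606, 37, 72.5, 0.55, -623, -606, 37, 72.5, 0.55, -623, -606, 37, 72.5, 0.55, -623, -606, 37, 72.5, 0.55, -623, -606, 37, 72.5, 0.55, -623, -606, 37, 72.5, 0.55, -623, -606, 37, 72.5, 0.55, -623, -606, 37, 72.5, 0.55, -623, -606, 37, 72.5, 0.55, -623, -606, 37, 72.5, 0.55, -623, -606, 37, 72.5, 0.55, -623, -606, 37, 72.5, 0.55, -623, -606, 37, 72.5],
)

```text
time: 2.6
tool_pos: [557.5, -288.3, 190.0]
tcp_rot: [3.142, -0.0, 1.527]
contact_force: [0.4, -0.1, -1.0]
grip_width: 41.4
```

```bash
python3 -c "
from h import *
delta((557,-291,60,1.525),(557,-291,37,1.525))"
```

```text
now 2.6 [ 557.5 -288.3  190. ] [ 3.1415e+00 -4.0000e-04  1.5274e+00] 41.4 [ 0.4 -0.1 -1. ]
(557, -291, 60, 1.525) -> [ -2.7  -0.3 130. ] spin 0.13
(557, -291, 37, 1.525) -> [ -2.7  -0.3 153. ] spin 0.13
```

Request:
arm_command(
  increments=[0.55, -5, 0, 50, 0, 0.55, -5, 0, 100, 0, 0.55, -5, 0, 130, 0, 0.55, -5, 0, 145, 0, 0.55, -5, 0, 153, 0, 0.55, -5, 0, 153, 0, 0.55, -5, 0, 153, 0],
)

```text
time: 3.48
tool_pos: [557.7, -295.5, 38.0]
tcp_rot: [3.14, 0.001, 1.525]
contact_force: [-0.5, 0.3, -1.5]
grip_width: 41.3
```

```bash
python3 -c "
from h import *
crop('top',285,175,525,300,3.3,'c3.png')
delta((540,-80,37,1.525))
for p in [(557,-293,37)]: print(pix('top',p), (pix('top',p)-[285,175])*3.3)"
```

```text
now 3.525 [ 557.6 -295.5   38. ] [3.1397e+00 1.1000e-03 1.5255e+00] 41.2 [-1.1 -0.5 -0.4]
(540, -80, 37, 1.525) -> [214.5 -27.4   0.7] spin 0.03
[464.56571818 231.19316206] [592.56687    185.43743481]
```

View pics/c3.png

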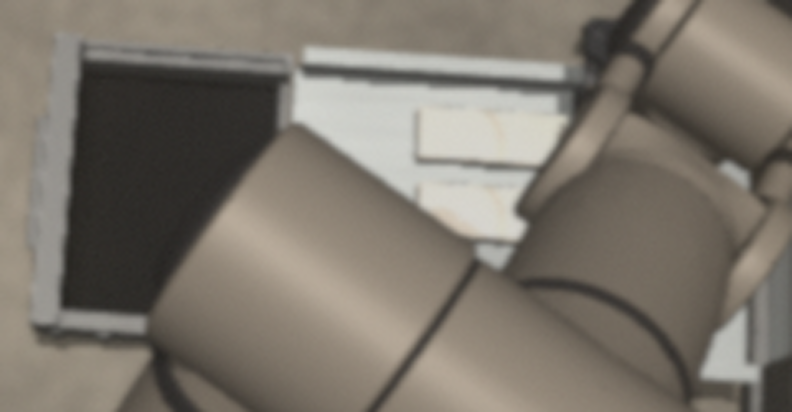

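Request:
arm_command(
  increments=[0.55, 8, 0, 2, 0, 0.55, 16, 0, 2, 0, 0.55, 22, 0, 2, 0, 0.55, 30, 0, 2, 0, 0.55, 38, 0, 2, 0, 0.55, 46, 0, 2, 0, 0.55, 54, 0, 2, 0, 0.55, 62, 0, 2, 0, 0.55, 70, 0, 2, 0, 0.55, 78, 0, 2, 0, 0.55, 86, 0, 2, 0, 0.55, 94, 0, 2, 0, 0.55, 102, 0, 2, 0, 0.55, 110, 0, 2, 0, 0.55, 118, 0, 2, 0, 0.55, 126, 0, 2, 0, 0.55, 134, 0, 2, 0, 0.55, 142, 0, 2, 0, 0.55, 150, 0, 2, 0, 0.55, 150, 0, 2, 0],
)

```text
time: 6.02
tool_pos: [563.4, -143.9, 34.4]
tcp_rot: [-3.141, -0.002, 1.526]
contact_force: [0.2, 0.5, -0.2]
grip_width: 41.2
```

```bash
python3 -c "
from h import *
im=imaging.capture('scene')[190:390,110:430]
im2=imaging.capture('top')[175:300,285:525]
cv2.imwrite('pics/c4.png',np.vstack([cv2.resize(im,(640,400),interpolation=2)]))
cv2.imwrite('pics/c4t.png',im2)
delta()"
```

```text
now 6.125 [ 563.1 -144.2   34.1] [-3.1397e+00 -1.7000e-03  1.5256e+00] 41.3 [ 0.7  0.7 -0.5]
```

View pics/c4.png

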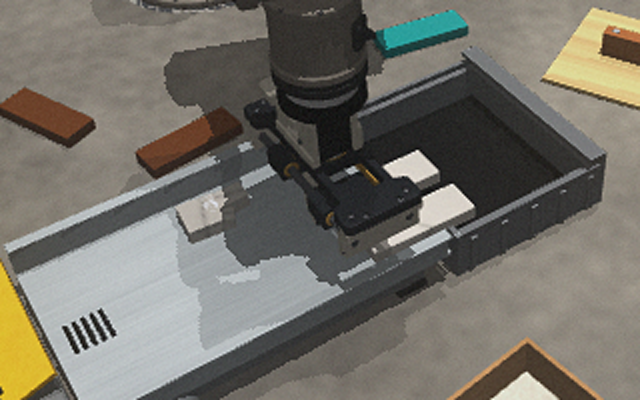

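The strips lie side by side, still flat, with their front ends at crop (435,165) and (470,200) over the tote. The stub at (200,215) hasn't moved. I'll keep pushing.

Request:
arm_command(
  increments=[0.55, 6, 0, -2, 0, 0.55, 12, 0, -2, 0, 0.55, 18, 0, -2, 0, 0.55, 24, 0, -2, 0, 0.55, 30, 0, -2, 0, 0.55, 36, 0, -2, 0, 0.55, 42, 0, -2, 0, 0.55, 48, 0, -2, 0, 0.55, 54, 0, -2, 0, 0.55, 60, 0, -2, 0, 0.55, 66, 0, -2, 0, 0.55, 72, 0, -2, 0, 0.55, 78, 0, -2, 0, 0.55, 84, 0, -2, 0, 0.55, 90, 0, -2, 0, 0.55, 90, 0, -2, 0, 0.55, 90, 0, -2, 0],
)

```text
time: 8.25
tool_pos: [567.9, -55.3, 36.8]
tcp_rot: [3.141, -0.0, 1.526]
contact_force: [-0.4, -1.0, 0.4]
grip_width: 40.9
```

```bash
python3 -c "
from h import *
im=imaging.capture('scene')[190:350,230:430]
cv2.imwrite('pics/c5.png',cv2.resize(im,(750,600),interpolation=2))
delta()"
```

```text
now 8.3 [567.9 -55.4  36.8] [ 3.1414e+00 -1.0000e-04  1.5254e+00] 41.4 [-0.2  0.5  0.6]
```

View pics/c5.png

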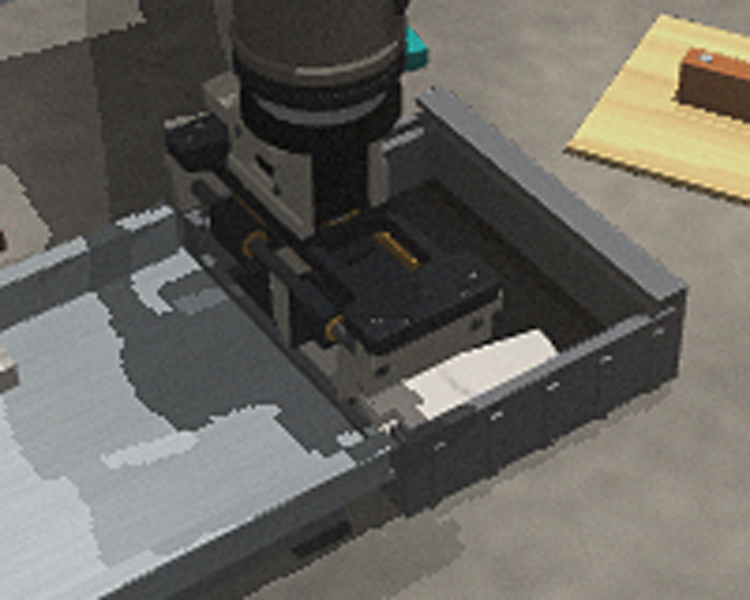

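```bash
python3 -c "
from h import *
delta((566,-57,150,1.525),(528,302,110,.443))"
```

```text
now 8.3 [567.9 -55.4  36.8] [ 3.1414e+00 -1.0000e-04  1.5254e+00] 41.4 [-0.2  0.5  0.6]
(566, -57, 150, 1.525) -> [  -1.7   -1.8 -113.2] spin 0.02
(528, 302, 110, 0.443) -> [355.2 -56.1 -73.2] spin 62.01
```

Request:
arm_command(
  increments=[0.55, -8, 0, -5, 0, 0.55, -8, 0, -50, 0, 0.55, 0, 0, -110, 0, 0.3, 60, -10, -130, 10, 0.3, 120, -20, -130, 20, 0.3, 180, -30, -120, 30, 0.3, 240, -40, -110, 40, 0.3, 300, -50, -95, 50, 0.3, 355, -56, -80, 60, 0.3, 355, -56, -73, 62, 0.3, 355, -56, -73, 62, 0.3, 355, -56, -73, 62],
)

```text
time: 9.8
tool_pos: [528.7, 300.8, 110.3]
tcp_rot: [3.141, -0.001, 0.443]
contact_force: [0.3, -1.0, 0.3]
grip_width: 64.4
```

```bash
python3 -c "
from h import *
a=imaging.capture('top');b=imaging.capture('scene')
cv2.imwrite('pics/c6.png',np.vstack([cv2.resize(a[180:290,165:385],(600,300),interpolation=2),cv2.resize(b[185:335,260:510],(500,300),interpolation=2)[:, :500] if 0 else cv2.resize(b[200:325,250:500],(600,300),interpolation=2)]))
delta((528,302,9,.443))"
```

```text
now 9.9 [528.8 300.7 110.5] [ 3.1415e+00 -1.2000e-03  4.4230e-01] 64.3 [-0.1  0.1  0.4]
(528, 302, 9, 0.443) -> [ -0.3  -1.5 101.5] spin -0.04
```

View pics/c6.png

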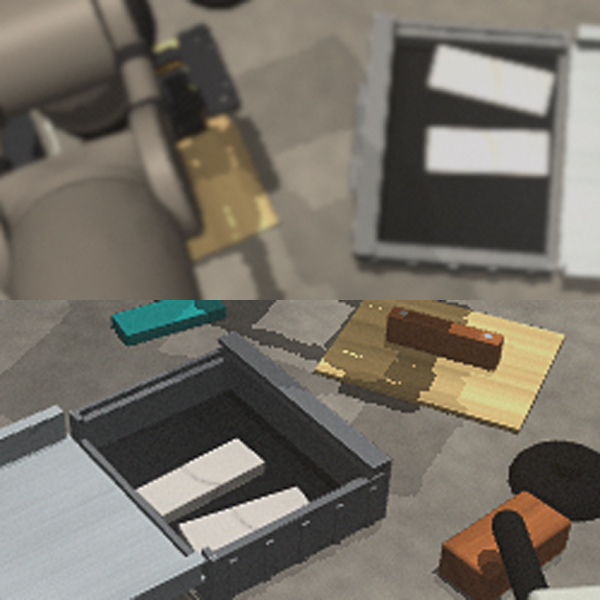

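Both strips are inside the tote at crop (490,80) and (487,150), the upper one slightly turned, and both look flat. I'll check their numbers and grip the batten.

```bash
python3 -c "
from h import *
k=600/220
R=np.array([[np.cos(.046),-np.sin(.046)],[np.sin(.046),np.cos(.046)]])
for q in [[(437,45),(555,72),(546,115),(428,84)],[(427,127),(549,129),(547,176),(425,172)]]:
    w=np.array([world('top',165+u/k,180+v/k,25)[:2] for u,v in q]);print((R@(w-[542.5,21.7]).T).T.round(1).tolist(),(R@(w.mean(0)-[542.5,21.7])).round(1),np.linalg.norm(np.diff(w,axis=0),axis=1).round(1))
"
```

```text
[[94.8, 31.5], [77.2, -77.4], [36.7, -71.6], [57.7, 37.0]] [ 66.6 -20.1] [110.3  41.  110.6]
[[17.8, 34.9], [23.9, -75.1], [-19.3, -75.9], [-23.7, 33.7]] [ -0.3 -20.6] [110.2  43.3 109.7]
```

Request:
arm_command(
  increments=[0.3, 0, -1.5, 50, 0, 0.3, 0, -1.5, 80, 0, 0.3, 0, -1.5, 95, 0, 0.3, 0, -1.5, 100, 0, 0.3, 0, -1.5, 100, 0, 1, 0, -1.5, 100, 0, 1, 0, -1.5, 100, 0, 1, 0, -1.5, 100, 0, 1, 0, -1.5, 100, 0, 1, 0, -1.5, 100, 0, 1, 0, -1.5, 100, 0, 1, 0, -1.5, 100, 0, 1, 0, -1.5, 100, 0],
)

```text
time: 11.52
tool_pos: [527.4, 303.2, 9.7]
tcp_rot: [-3.142, 0.0, 0.443]
contact_force: [-0.5, 0.7, 0.1]
grip_width: 17.8
```

```bash
python3 -c "
from h import *
delta((528,303,120,.443),(541.8,5.7,110,-.046))"
```

```text
now 11.525 [527.4 303.2   9.7] [-3.1415  0.      0.4434] 17.8 [-0.5  0.7  0.1]
(528, 303, 120, 0.443) -> [   0.5    0.4 -110.3] spin 0.02
(541.8, 5.7, 110, -0.046) -> [-114.6  274.9 -100.3] spin 28.04
```

Request:
arm_command(
  increments=[1, 0, 0, -30, 0, 1, 0, 0, -65, 0, 1, 0, 0, -100, 0, 1, -5, 15, -115, 2, 1, -17, 40, -115, 5, 1, -29, 70, -115, 8, 1, -42, 100, -115, 11, 1, -54, 130, -115, 14, 1, -67, 160, -115, 17, 1, -79, 190, -115, 20, 1, -92, 220, -115, 23, 1, -104, 250, -115, 26, 1, -112, 268, -110, 28, 1, -114.5, 275, -100, 28, 1, -114.5, 275, -100, 28, 1, -114.5, 275, -100, 28, 1, -114.5, 275, -100, 28],
)

```text
time: 13.65
tool_pos: [542.0, 6.5, 109.9]
tcp_rot: [-3.141, -0.0, -0.044]
contact_force: [-0.8, -0.0, -2.5]
grip_width: 17.6
```

```bash
python3 -c "
from h import *
a=imaging.capture('top');b=imaging.capture('scene')
cv2.imwrite('pics/c7.png',np.vstack([cv2.resize(a[180:290,280:400],(600,550),interpolation=2)]))
cv2.imwrite('pics/c7s.png',cv2.resize(b[190:340,240:440],(800,600),interpolation=2))
delta()"
```

```text
now 13.75 [542.    6.2 110. ] [-3.1415e+00 -5.0000e-04 -4.4300e-02] 18.0 [-0.8 -0.5 -3. ]
```

View pics/c7s.png

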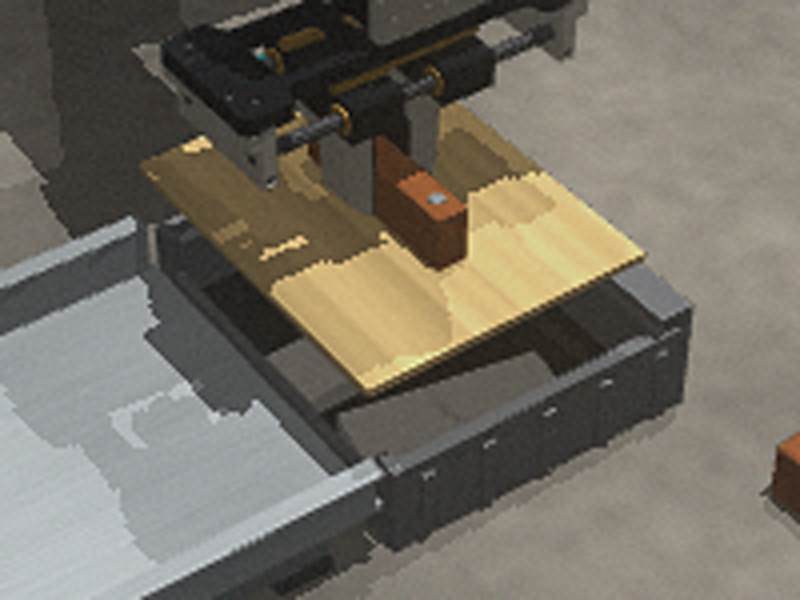

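The cover is held level over the tote, with board corners at crop (370,388), (645,257), (143,175). I'll compare both the cover and the tote with the scene camera.

```bash
python3 -c "
from h import *
def W(u,v,z): return world('scene',240+u/4,190+v/4,z)[:2]
c,s=np.cos(-.046),np.sin(-.046);R=np.array([[c,-s],[s,c]])
t=np.array([542.5,21.7])
for n,u,v,z,e in [('cov front +x',370,388,105,(99.5,-96)),('cov far +x',645,257,105,(99.5,64)),('cov front -x',143,175,105,(-99.5,-96)),('tote lip far +x',691,305,65,(108,88.5)),('stop front +x',383,470,52,(108,-88.5))]:
    w=W(u,v,z);print(n,w.round(1),'tote frame',(R.T@(w-t)).round(1),'expect',e)
im=cv2.imread('pics/c7.png');cv2.imwrite('pics/c8.png',im)
for e,z in [((99.5,64),105),((108,-88.5),52),((108,88.5),65),((-108,88.5),65),((-99.5,-96),105),((-99.5,64),105),((99.5,-96),105)]:
    w=t+R@np.array(e);print(e,z,((pix('top',(*w,z))-[280,180])*5).round())
"
```

```text
cov front +x [641.8 -75.8] tote frame [103.7 -92.9] expect (99.5, -96)
cov far +x [651.2  79.4] tote frame [105.9  62.7] expect (99.5, 64)
cov front -x [453.3 -72.6] tote frame [-84.8 -98.3] expect (-99.5, -96)
tote lip far +x [658.6 106.7] tote frame [112.1  90.3] expect (108, 88.5)
stop front +x [644.1 -70.7] tote frame [105.7 -87.6] expect (108, -88.5)
(99.5, 64) 105 [158.  22.]
(108, -88.5) 52 [473.  59.]
(108, 88.5) 65 [111.  26.]
(-108, 88.5) 65 [ 75. 466.]
(-99.5, -96) 105 [474. 465.]
(-99.5, 64) 105 [125. 440.]
(99.5, -96) 105 [498.  46.]
```

View pics/c7.png

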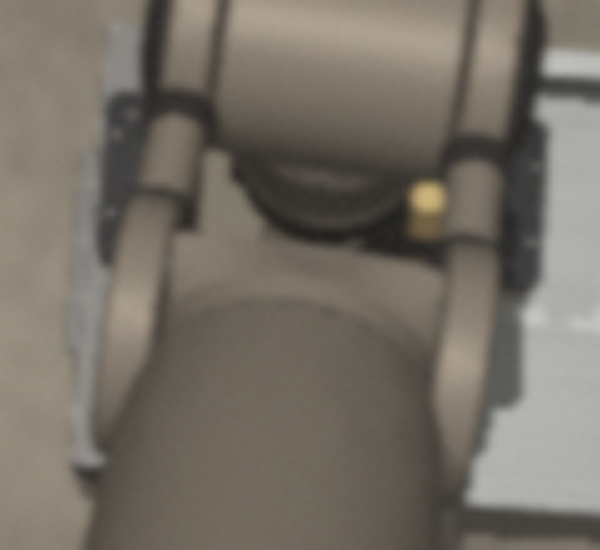

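```bash
python3 -c "
from h import *
im=cv2.imread('pics/c7s.png')
c,s=np.cos(-.044),np.sin(-.044);R=np.array([[c,-s],[s,c]])
def P(q,z): return ((pix('scene',(*(np.array([542,6.2])+R@np.array(q)),z))-[240,190])*4)
L=[(-99.5,-80),(99.5,-80),(99.5,80),(-99.5,80)]
p=np.array([P(q,106.3) for q in L]);print(p.round())
cv2.polylines(im,[p.astype(int)],True,(0,0,255),1)
p=np.array([P(q,100.3) for q in L]);print(p.round());
t=np.array([542.5,21.7])
def Q(q,z):return ((pix('scene',(*(t+R@np.array(q)),z))-[240,190])*4)
for pts,z in [([(-108,68.5),(108,68.5),(108,88.5),(-108,88.5)],65),([(103,-82.5),(103,82.5)],52),([(-93,-88),(93,-88),(93,-82),(-93,-82)],30)]:
    cv2.polylines(im,[np.array([Q(q,z) for q in pts]).astype(int)],True,(255,0,0),1)
cv2.imwrite('pics/c9.png',im)
"
```

```text
[[133. 157.]
 [360. 383.]
 [640. 246.]
 [394.  49.]]
[[134. 166.]
 [361. 393.]
 [639. 256.]
 [394.  58.]]
```

View pics/c9.png

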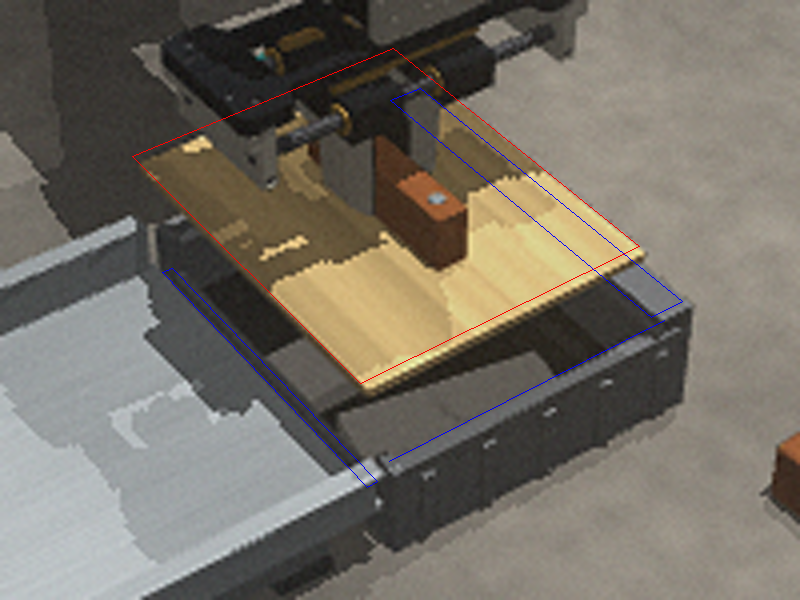

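The overlay shows the cover and the tote offset from their models by the same amount, about 2 raw px, so they are aligned relative to each other within roughly 2 mm. I'll lower in stages, watching the force.

Request:
arm_command(
  increments=[1, 0, 0, 15, 0, 1, 0, 0, 28, 0, 1, 0, 0, 35, 0, 1, 0, 0, 38, 0, 1, 0, 0, 38, 0, 1, 0, 0, 38, 0],
)

```text
time: 14.5
tool_pos: [542.2, 5.6, 72.1]
tcp_rot: [-3.142, -0.001, -0.045]
contact_force: [-0.0, 1.0, -3.4]
grip_width: 18.0
```

Request:
arm_command(
  increments=[1, 0, 0, 1, 0, 1, 0, 0, 2, 0, 1, 0, 0, 3, 0, 1, 0, 0, 3, 0, 1, 0, 0, 3, 0],
)

```text
time: 15.12
tool_pos: [542.1, 5.6, 68.9]
tcp_rot: [-3.142, -0.001, -0.045]
contact_force: [-0.5, 0.5, 0.5]
grip_width: 17.9
```

Contact comes at about h = 13 mm, where the front corner meets the tray wall tops. I'll release here: the far edge drops onto the ledges while the front stays up, which gives the tipped pose.

Request:
arm_command(
  increments=[0.62, 0, 0, 0, 0, 0.62, 0, 0, 0, 0, 0.62, 0, 0, 0, 0, 0.62, 0, 0, 0, 0, 0.62, 0, 0, 0, 0],
)

```text
time: 15.75
tool_pos: [541.9, 5.6, 68.7]
tcp_rot: [-3.142, -0.0, -0.045]
contact_force: [-0.3, 0.3, 0.3]
grip_width: 34.4
```

```bash
python3 -c "
from h import *
b=imaging.capture('scene');a=cv2.resize(b[190:340,240:440],(800,600),interpolation=2)
cv2.imwrite('pics/c10.png',a);delta()
# board edge check numerically: yellow mask hull corners
h=cv2.cvtColor(a,cv2.COLOR_BGR2HSV);m=cv2.inRange(h,(14,70,60),(32,255,255))
n,l,st,_=cv2.connectedComponentsWithStats(m);i=1+st[1:,4].argmax()
ys,xs=np.nonzero(np.isin(l,[j for j in range(1,n) if st[j,4]>150]))
for f in (ys,xs,-xs): j=f.argmax();print(xs[j],ys[j])
"
```

```text
now 15.8 [541.9   5.6  68.7] [-3.1415e+00 -1.0000e-04 -4.5400e-02] 34.5 [0.5 0.9 0.4]
360 459
636 328
144 238
```

```bash
python3 -c "
from h import *
def cor(f):
    a=cv2.imread(f);h=cv2.cvtColor(a,cv2.COLOR_BGR2HSV);m=cv2.inRange(h,(14,70,60),(32,255,255))
    n,l,st,_=cv2.connectedComponentsWithStats(m)
    ys,xs=np.nonzero(np.isin(l,[j for j in range(1,n) if st[j,4]>150]))
    return [(int(xs[j]),int(ys[j])) for j in (ys.argmax(),xs.argmax(),xs.argmin())]
c,s=np.cos(-.045),np.sin(-.045);R=np.array([[c,-s],[s,c]])
def P(o,q,z): return ((pix('scene',(*(np.array(o)+R@np.array(q)),z))-[240,190])*4).round().tolist()
print(cor('pics/c7s.png'),[P((542,6.2),q,z) for q,z in [((99.5,-80),100),((99.5,80),106),((-99.5,-80),106)]])
o=(541.9,5.6)
for zf,zr in [(52,46),(60,46),(60,60),(46,46)]:
  print(zf,zr,[P(o,q,z) for q,z in [((99.5,-80),zf),((99.5,80),zr+6),((-99.5,-80),zf+6)]])
"
```

```text
[(367, 396), (645, 254), (139, 164)] [[360.0, 393.0], [639.0, 247.0], [133.0, 157.0]]
52 46 [[360.0, 470.0], [630.0, 332.0], [139.0, 231.0]]
60 46 [[360.0, 458.0], [630.0, 332.0], [138.0, 219.0]]
60 60 [[360.0, 458.0], [632.0, 310.0], [138.0, 219.0]]
46 46 [[360.0, 479.0], [630.0, 332.0], [140.0, 240.0]]
```

View pics/c10.png

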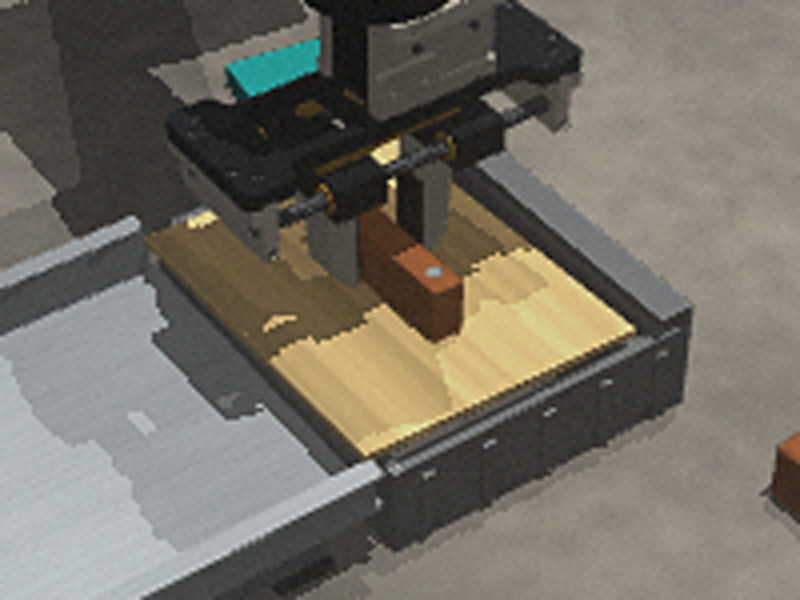

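The cover is tipped: its front −x corner is on the stop, its front +x corner is still on the tray wall's end, and its far edge is down just short of the lip. That uses up the 12 pictures, so from here I'll work from numbers only. Next, nudge it +y with loose fingers to free that corner.

Request:
arm_command(
  increments=[0.76, 0, 0, 0, 0, 0.76, 0, 0, 0, 0, 0.76, 0, -1, 0, 0, 0.76, 0, -2, 0, 0, 0.76, 0, -3, 0, 0, 0.76, 0, -4, 0, 0, 0.76, 0, -5, 0, 0, 0.76, 0, -5, 0, 0, 0.76, 0, -5, 0, 0],
)

```text
time: 16.92
tool_pos: [542.1, 10.7, 68.7]
tcp_rot: [-3.141, 0.0, -0.045]
contact_force: [-0.2, -1.1, 0.8]
grip_width: 21.9
```

```bash
cat >> h.py <<'E'
c_,s_=np.cos(-.045),np.sin(-.045);R2=np.array([[c_,-s_],[s_,c_]])
def P(y,q,z,x=0): return ((pix('scene',(*(np.array([542.5,21.7])+R2@(np.array([x,y])+q)),z))-[240,190])*4+[6,6]).round().astype(int).tolist()
def check(name):
    b=imaging.capture('scene');a=cv2.resize(b[190:340,240:440],(800,600),interpolation=2);cv2.imwrite('pics/'+name,a)
    h=cv2.cvtColor(a,cv2.COLOR_BGR2HSV);m=cv2.inRange(h,(14,70,60),(32,255,255))
    n,l,st,_=cv2.connectedComponentsWithStats(m)
    ys,xs=np.nonzero(np.isin(l,[j for j in range(1,n) if st[j,4]>150]))
    print("seen front+x, far+x, front-x",[(int(xs[j]),int(ys[j])) for j in (ys.argmax(),xs.argmax(),xs.argmin())])
def pred(y,zf,zr): print(y,zf,zr,[P(y,q,z) for q,z in [((99.5,-80),zf),((99.5,80),zr+6),((-99.5,-80),zf+6)]])
E
python3 -c "
from h import *
check('d1.png');delta()
for y in(-15.5,-12.5,-8,0):
  for zf,zr in [(60,54),(60,46),(52,46),(46,46)]: pred(y,zf,zr)"
```

```text
seen front+x, far+x, front-x [(374, 459), (637, 336), (148, 222)]
now 16.975 [542.1  10.7  68.7] [-3.1414  0.     -0.0454] 22.1 [ 1.  -1.6 -0.9]
-15.5 60 54 [[367, 463], [638, 325], [145, 224]]
-15.5 60 46 [[367, 463], [637, 337], [145, 224]]
-15.5 52 46 [[367, 475], [637, 337], [146, 236]]
-15.5 46 46 [[367, 484], [637, 337], [147, 245]]
-12.5 60 54 [[372, 460], [643, 323], [150, 222]]
-12.5 60 46 [[372, 460], [642, 335], [150, 222]]
-12.5 52 46 [[373, 472], [642, 335], [151, 234]]
-12.5 46 46 [[373, 482], [642, 335], [152, 243]]
-8 60 54 [[381, 456], [650, 319], [158, 219]]
-8 60 46 [[381, 456], [649, 331], [158, 219]]
-8 52 46 [[381, 468], [649, 331], [159, 231]]
-8 46 46 [[381, 477], [649, 331], [159, 240]]
0 60 54 [[395, 449], [663, 313], [171, 213]]
0 60 46 [[395, 449], [662, 325], [171, 213]]
0 52 46 [[395, 461], [662, 325], [172, 225]]
0 46 46 [[395, 470], [662, 325], [173, 234]]
```

Now the front edge is up at 60 on both sides and the far edge is down on its ledge, at y ≈ −13. I'll push it in under the lip.

Request:
arm_command(
  increments=[0.76, 0, -1, 0, 0, 0.76, 0, -2, 0, 0, 0.76, 0, -3, 0, 0, 0.76, 0, -4, 0, 0, 0.76, 0, -5, 0, 0, 0.76, 0, -6, 0, 0, 0.76, 0, -7, 0, 0, 0.76, 0, -8, 0, 0, 0.76, 0, -8, 0, 0],
)

```text
time: 18.1
tool_pos: [542.5, 18.8, 68.7]
tcp_rot: [-3.141, 0.0, -0.045]
contact_force: [0.3, -0.8, -0.5]
grip_width: 22.1
```

```bash
python3 -c "
from h import *
check('d2.png');delta()
for y in(-8,-6,-4):
  for zf,zr in [(60,46),(52,46),(46,46)]: pred(y,zf,zr)"
```

```text
seen front+x, far+x, front-x [(380, 463), (651, 332), (165, 226)]
now 18.15 [542.5  18.8  68.7] [-3.1413  0.     -0.0453] 22.3 [-0.4 -0.5 -0.6]
-8 60 46 [[381, 456], [649, 331], [158, 219]]
-8 52 46 [[381, 468], [649, 331], [159, 231]]
-8 46 46 [[381, 477], [649, 331], [159, 240]]
-6 60 46 [[384, 454], [652, 329], [161, 218]]
-6 52 46 [[384, 466], [652, 329], [162, 230]]
-6 46 46 [[384, 476], [652, 329], [163, 238]]
-4 60 46 [[388, 452], [655, 328], [164, 216]]
-4 52 46 [[388, 465], [655, 328], [165, 228]]
-4 46 46 [[388, 474], [655, 328], [166, 237]]
```

Request:
arm_command(
  increments=[0.76, 0, -1, 0, 0, 0.76, 0, -2, 0, 0, 0.76, 0, -3, 0, 0, 0.76, 0, -4, 0, 0, 0.76, 0, -5, 0, 0, 0.76, 0, -6, 0, 0, 0.76, 0, -6, 0, 0, 0.76, 0, -6, 0, 0],
)

```text
time: 19.15
tool_pos: [542.8, 24.8, 68.7]
tcp_rot: [-3.141, -0.0, -0.045]
contact_force: [0.1, -1.2, -0.8]
grip_width: 22.3
```

```bash
python3 -c "
from h import *
check('d3.png');delta()
for y in(-2,0,2):
  for zf,zr in [(52,46),(46,46)]: pred(y,zf,zr)"
```

```text
seen front+x, far+x, front-x [(388, 458), (660, 329), (175, 221)]
now 19.2 [542.8  24.7  68.8] [-3.1413e+00 -1.0000e-04 -4.5400e-02] 22.3 [-0.1 -0.   0.1]
-2 52 46 [[391, 463], [658, 326], [169, 227]]
-2 46 46 [[391, 472], [658, 326], [169, 236]]
0 52 46 [[395, 461], [662, 325], [172, 225]]
0 46 46 [[395, 470], [662, 325], [173, 234]]
2 52 46 [[399, 459], [665, 323], [175, 224]]
2 46 46 [[399, 468], [665, 323], [176, 233]]
```

Request:
arm_command(
  increments=[0.76, 0, -1, 0, 0, 0.76, 0, -2, 0, 0, 0.76, 0, -2, 0, 0, 0.76, 0, -2, 0, 0],
)

```text
time: 19.7
tool_pos: [542.9, 26.7, 68.7]
tcp_rot: [-3.141, -0.0, -0.045]
contact_force: [-0.3, -1.0, -0.5]
grip_width: 22.0
```

```bash
python3 -c "
from h import *
check('d4.png');delta()"
```

```text
seen front+x, far+x, front-x [(394, 457), (661, 327), (179, 222)]
now 19.75 [542.9  26.7  68.7] [-3.1414e+00 -1.0000e-04 -4.5400e-02] 22.3 [ 1.1 -0.1 -1.2]
```

Request:
arm_command(
  increments=[0.76, 0, -1, 0, 0, 0.76, 0, -2, 0, 0, 0.76, 0, -2, 0, 0, 0.76, 0, -2, 0, 0],
)

```text
time: 20.25
tool_pos: [543.2, 28.6, 68.8]
tcp_rot: [-3.142, -0.0, -0.045]
contact_force: [1.1, -2.0, -1.3]
grip_width: 22.2
```

```bash
python3 -c "
from h import *
check('d5.png');delta()"
```

```text
seen front+x, far+x, front-x [(398, 461), (661, 326), (183, 229)]
now 20.3 [543.2  28.6  68.8] [-3.1415e+00 -5.0000e-04 -4.5300e-02] 22.0 [ 1.7 -1.8  0.3]
```

The front has dropped. I'll open, withdraw straight up and aside, then measure with both cameras.

Request:
arm_command(
  increments=[0.6, 0, 2, 0, 0, 0.6, 0, 4, 0, 0, 0.6, 0, 4, 0, 0, 0.6, 0, 4, -30, 0, 0.6, 0, 4, -80, 0, 0.6, 0, 4, -140, 0, 0.6, -50, -60, -160, 0, 0.6, -100, -120, -160, 0, 0.6, -150, -180, -160, 0, 0.6, -180, -240, -160, 0, 0.6, -200, -300, -160, 0, 0.6, -200, -350, -160, 0, 0.6, -200, -350, -160, 0],
)

```text
time: 21.92
tool_pos: [357.7, 389.8, 228.9]
tcp_rot: [-3.141, -0.0, -0.043]
contact_force: [0.6, 0.0, -0.0]
grip_width: 36.7
```

```bash
python3 -c "
from h import *
from scipy.optimize import least_squares
delta()
def mask(n,roi):
    b=imaging.capture(n);cv2.imwrite('pics/e_'+n+'.png',b);u0,v0,u1,v1=roi
    a=cv2.resize(b[v0:v1,u0:u1],None,fx=4,fy=4,interpolation=2)
    h=cv2.cvtColor(a,cv2.COLOR_BGR2HSV);m=cv2.inRange(h,(5,60,50),(34,255,255))
    n_,l,st,_=cv2.connectedComponentsWithStats(m);i=1+st[1:,4].argmax();m=(l==i).astype(np.uint8)
    hull=cv2.convexHull(cv2.findContours(m,0,1)[0][0]);r=cv2.minAreaRect(hull)
    q=cv2.approxPolyDP(hull,12,True)[:,0]/4+[u0,v0]
    br=cv2.inRange(h,(3,110,40),(15,255,255));n_,l,st,ce=cv2.connectedComponentsWithStats(br);j=1+st[1:,4].argmax()
    rb=cv2.minAreaRect(np.argwhere(l==j)[:,::-1].astype(np.float32))
    return q,np.array(cv2.boxPoints(rb))/4+[u0,v0]
iR=R2.T;t=np.array([542.5,21.7])
for n,roi in [('top',(290,175,385,290)),('scene',(240,190,440,340))]:
    q,b=mask(n,roi)
    for z in ((52,) if n=='top' else (52,55,58)): print(n,'board z',z,[(iR@(world(n,*p,z)[:2]-t)).round(1).tolist() for p in q])
    print(' batten top',[(iR@(world(n,*p,84)[:2]-t)).round(1).tolist() for p in b])
"
```

```text
now 21.925 [357.7 389.8 228.9] [-3.1409e+00 -2.0000e-04 -4.3300e-02] 36.7 [ 0.6  0.  -0. ]
top board z 52 [[103.0, 68.8], [98.3, -78.4], [-98.1, -72.5], [-95.2, 70.4]]
 batten top [[-56.1, 13.2], [56.2, 10.5], [55.7, -7.0], [-56.6, -4.1]]
scene board z 52 [[-91.5, 80.4], [107.3, 80.6], [104.7, -79.3], [-95.0, -73.5]]
scene board z 55 [[-88.3, 78.0], [109.6, 78.2], [107.1, -80.9], [-91.8, -75.2]]
scene board z 58 [[-85.1, 75.7], [112.0, 75.9], [109.4, -82.6], [-88.6, -76.9]]
 batten top [[-38.5, -23.7], [-56.6, 15.9], [77.9, 10.2], [91.2, -26.1]]
```

```bash
python3 -c "
from h import *
iR=R2.T;t=np.array([542.5,21.7])
for p in [(104.7,-79.3),(-95.0,-73.5)]:
    u=pix('scene',(*(t+R2@np.array(p)),52))-1.5
    print([(z,(iR@(world('scene',*u,z)[:2]-t)).round(1).tolist()) for z in (50,52,54,58)])
f=lambda p:(t+R2@np.array(p)).round(1)
print('front press pts',f((0,-62)),f((-70,-65)),f((70,-65)))
delta((*f((0,-60)),110,1.525))
"
```

```text
[(50, [98.5, -78.2]), (52, [100.0, -79.3]), (54, [101.6, -80.5]), (58, [104.8, -82.7])]
[(50, [-103.2, -72.4]), (52, [-101.0, -73.5]), (54, [-98.9, -74.7]), (58, [-94.6, -76.9])]
front press pts [539.7 -40.2] [469.6 -40.1] [609.5 -46.4]
now 22.025 [357.6 390.5 228.4] [-3.1404e+00  4.0000e-04 -4.1100e-02] 36.9 [-0.6 -0.5  0.2]
(np.float64(539.8), np.float64(-38.2), 110, 1.525) -> [199.7 421.  117.8] spin -89.73
```

Request:
arm_command(
  increments=[1, 55, 55, 20, 0, 1, 95, 100, 40, 0, 1, 130, 150, 60, 0, 1, 160, 200, 80, 0, 1, 190, 250, 90, 0, 1, 215, 300, 100, 0, 1, 240, 350, 110, 0, 1, 260, 395, 115, 0, 1, 270, 426, 128, 0, 1, 270, 426, 150, 0, 1, 270, 426, 165, 0, 1, 270, 426, 168, 0, 1, 270, 426, 168, 0, 1, 270, 426, 168, 0],
)

```text
time: 23.78
tool_pos: [609.9, -50.2, 61.6]
tcp_rot: [3.141, -0.002, -0.045]
contact_force: [-0.7, 0.7, -0.3]
grip_width: 0.3
```

Request:
arm_command(
  increments=[1, 0, 0, 1, 0, 1, 0, 0, 2, 0, 1, 0, 0, 3, 0, 1, 0, 0, 4, 0, 1, 0, 0, 4, 0],
)

```text
time: 24.4
tool_pos: [609.3, -50.5, 56.5]
tcp_rot: [-3.141, 0.0, -0.045]
contact_force: [0.5, 0.2, 0.2]
grip_width: 0.2
```

Request:
arm_command(
  increments=[1, 0, 0, 1, 0, 1, 0, 0, 2, 0, 1, 0, 0, 2.5, 0, 1, 0, 0, 2.5, 0],
)

```text
time: 24.9
tool_pos: [609.4, -50.5, 54.2]
tcp_rot: [-3.141, 0.0, -0.045]
contact_force: [0.8, -0.8, 0.3]
grip_width: 0.3
```

Request:
arm_command(
  increments=[1, 0, 0, 3.5, 0, 1, 0, 0, 3.5, 0, 1, 0, 0, 3.5, 0],
)

```text
time: 25.28
tool_pos: [609.8, -50.6, 52.2]
tcp_rot: [3.141, -0.002, -0.045]
contact_force: [-2.9, 0.7, 10.1]
grip_width: 0.6
```

The front +x corner is down: contact at z 52.2 with a 10 N push. I'll do the same test on the −x side.

Request:
arm_command(
  increments=[1, 0, 0, -15, 0, 1, -50, 0, -20, 0, 1, -100, 0, -20, 0, 1, -140, 0, -15, 0, 1, -140, 0, -8, 0, 1, -140, 0, -5, 0, 1, -140, 0, -5, 0],
)

```text
time: 26.15
tool_pos: [470.8, -44.4, 55.7]
tcp_rot: [3.142, -0.001, -0.045]
contact_force: [-0.0, 0.8, -0.7]
grip_width: 0.1
```

Request:
arm_command(
  increments=[1, 0, 0, 1, 0, 1, 0, 0, 2, 0, 1, 0, 0, 3, 0, 1, 0, 0, 4, 0, 1, 0, 0, 4, 0],
)

```text
time: 26.78
tool_pos: [469.7, -44.1, 52.3]
tcp_rot: [3.142, -0.001, -0.045]
contact_force: [-1.1, 0.5, 5.6]
grip_width: 0.4
```

Request:
arm_command(
  increments=[1, 0, 0, -40, 0, 1, 0, 0, -95, 0, 1, 0, 0, -150, 0, 1, -20, -60, -160, 0, 1, -40, -120, -160, 0, 1, -60, -180, -160, 0, 1, -80, -240, -160, 0, 1, -100, -300, -160, 0, 1, -110, -360, -160, 0, 1, -110, -420, -160, 0, 1, -110, -420, -160, 0, 1, -110, -420, -160, 0],
)

```text
time: 28.28
tool_pos: [378.3, 380.0, 211.2]
tcp_rot: [3.14, 0.001, -0.045]
contact_force: [0.2, 0.5, -0.1]
grip_width: 0.9
```

```bash
python3 -c "
from h import *
delta()
b=imaging.capture('top');cv2.imwrite('pics/f_top.png',b);a0=cv2.imread('pics/top0.png')
for n,(u0,v0,u1,v1) in dict(disc=(225,145,266,186),block=(267,140,311,166),stub=(415,252,460,277)).items():
    print(n,'mean diff',np.abs(b[v0:v1,u0:u1].astype(int)-a0[v0:v1,u0:u1]).mean().round(1), np.round(cv2.phaseCorrelate(cv2.cvtColor(a0,6)[v0:v1,u0:u1].astype(np.float32),cv2.cvtColor(b,6)[v0:v1,u0:u1].astype(np.float32))[0],2))
a=cv2.resize(b[175:290,290:385],None,fx=4,fy=4,interpolation=2);h=cv2.cvtColor(a,cv2.COLOR_BGR2HSV)
n,l,st,_=cv2.connectedComponentsWithStats(cv2.inRange(h,(3,110,40),(15,255,255)));j=1+st[1:,4].argmax()
r=cv2.boxPoints(cv2.minAreaRect(np.argwhere(l==j)[:,::-1].astype(np.float32)))/4+[290,175]
w=np.array([R2.T@(world('top',*p,84)[:2]-[542.5,21.7]) for p in r]);print(w.round(1).tolist(),w.mean(0).round(1))
"
```

```text
now 28.275 [378.3 380.  211.2] [ 3.1404e+00  8.0000e-04 -4.4600e-02] 0.9 [ 0.2  0.5 -0.1]
disc mean diff 1.0 [0.51 0.52]
block mean diff 1.0 [0.51 0.49]
stub mean diff 1.2 [0.58 0.55]
[[-55.6, 13.1], [56.2, 10.6], [55.8, -6.9], [-56.0, -4.1]] [0.1 3.2]
```

```bash
python3 -c "
from plant import ticket
print(ticket.close_job())"
```

```text
the job is handed in; nothing more can be done
None
```

The job is handed in at about 28 s of the 58 s: both strips are in the tote, the cover is in its seat under the lip, and the gripper is clear of everything. `close_job()` gives no verdict, so I can't confirm a pass.

**How it was done:** I pushed both strips together along the tray floor with the part-closed fingers, over the open edge and into the tote. The tool can't tilt, so I released the cover with its far edge just short of the lip. That edge dropped onto its ledges while the front stayed up on the tray walls and stops. I then pushed the handle until the far edge slid under the lip and the front dropped into its seat.

**Last checks:**
- **Strips:** measured before the cover went on, both lay flat with their centres at y about −20 mm in the tote (limit −36 mm). They were not checked again under the cover.
- **Cover height:** touching both front corners met the board top at about z 52.2 mm, where a seated board should be.
- **Cover position:** the handle is centred within about 0 mm in x and 3 mm in y, and turned about 0.023 rad from square (limits 6 mm and 0.06 rad).
- **Other things:** the stub, disc and rubbing block had not visibly moved in the top view.

**Disagreements:** the seat only allows about 2.5 mm of y offset, so my tote position in y is probably 1–2 mm off. The scene camera also had a steady bias of about 1.5 pixels, which I corrected for. I had used all 12 pictures before the final push, so the last checks are from image code and touch only.

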